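Move a lacquered chassis tray to the drying rack with the lifter

ROBOT

A 7-joint arm with a two-finger parallel gripper is mounted at the origin on the work surface. World frame = base frame: x ahead of the robot, y to its left, z up, the work surface at z = 0. Lengths are in m, angles in degrees, forces in N, time in s.
With the tool pointing down it reaches from about 0.375 to 0.925 m from the base axis. Payload 3.1 kg.
Tool frame: the origin (TCP) lies at the very end of the fingers, on their centre line; the grasp point (between the pads) lies bot.grip_depth behind it (bot.grip_depth is the distance from the TCP to the grasp point, in m); z points along the fingers, y is the line along which they close (so a half turn about z gives the same grasp; the last joint's range is limited). The gripper opens to 85 mm and grips with 20 to 120 N. Pads are 22 mm wide; open, the fingers measure 114 mm over their backs; the gripper's body (76 mm by 85 mm) begins 54 mm behind the grasp point. The pads swing forward as they close: fully open they stand 13 mm farther back than shut.
Start: joints at [-79.515, 21.939, 2.515, 91.553, -1.026, 66.532, -2.859], TCP at [0.18, 0.625, 0.231] pointing down, gripper open.
Joint ranges: [-149.38, 149.38], [-23.57, 123.04], [-84.95, 90], [0, 143.3], [-89.99, 269.99], [3.08, 112.72], [-163.45, 163.45]. Speed limits (degrees/s): [159.86, 159.86, 180, 180, 180, 180, 180].

INTERFACE

Orientations are given as a 3x3 rotation matrix whose columns are the frame's x, y, z axes.
In Python, from station import bot gives the robot as it stands. The module is installed in compiled form; this text tells all that it offers.
- The arm moves only by the tool play_rows, never from a script. Its arguments are lists of equal length, an entry for each row: "xyz": the shift along the tool's x, y, z in m, a list of three; "delta_rot": the turn, a rotation vector about the tool's x, y, z in degrees, a list of three; "claw": the gripper command: -1 is fully open, 1 is shut, values between are in proportion. In form: {"xyz": [[x, y, z], ...], "delta_rot": [[ax, ay, az], ...], "claw": [claw, ...]}. A call has 1 to 20 rows; each row is the pose to reach, as a shift and turn from the pose commanded when the call began, along the tool's axes at that moment; what a row does not reach only later rows make up. A row lasts 1/8 s, in which the tool goes at most 62.5 mm and 10.7 degrees, less where a joint would pass 70% of its speed; a pose out of reach is approached as far as the arm can. A call with a gripper value outside its range is refused whole. The fingers move at their own pace and stop on an object; "squeeze" is the grip in N (left out, the last holds). Time passes only in rows, so rows that repeat a pose let the fingers close. It gives the time, the measured TCP pose, the force, the opening and the grip force at its end, in the units of the state.
- bot.get_obs(): the state, without advancing time (a new reading comes with each control period).
- bot.grab_frame(name): name is "scene" or "side" or "wrist"; returns a dict with "image" (384x512x3 uint8, red, green, blue), "K" (3x3 intrinsics, pixels), "R" (3x3) and "t" (3): a world point X has camera coordinates R X + t. Camera axes: x right, y down, z forward; pixel columns grow to the right and rows downward; lengths in m; the calibration is good to about 2 mm. The wrist camera is an equidistant fisheye: a pixel r from the principal point sees the ray r / f radians off the axis. A picture is of the moment at which its call begins. There is no depth.
- bot.hand_in(): hands the job in; it is judged then, once.
The state is a dict: "time_s": time; "q": joint angles; "joint_velocities": joint speeds; "joint_efforts": joint torques, N m; "ee_pos": TCP position; "tcp_rot": TCP orientation; "contact_force": force on the tool from outside, world axes, zero at the start; "moment": the same for the moment, N m; "finger_gap": finger opening in m; "finger_force": force on a finger pad.
Only numpy, scipy, OpenCV 4.12 (cv2) and the standard library are available. Lean on these libraries where they do the work, as an engineer would, in place of code of your own. Each camera call takes 0.05 s, during which the arm holds its last target. There are 200 camera calls.

TASK

The flat sheet-metal tray on the grey drying plate is freshly lacquered and must not be touched by the gripper: take the lifter (the wide spatula on the rubber mat), slide its blade under the tray (its flared lip opposite the back stop lets the blade in) and lift the tray clear. Set it down level on the two rails of the rack, centred and square between their raised edges and free of the blade, which fits between the rails. Then lay the lifter back flat on its rubber mat and let go, leaving everything else on the bench where it is.

Things in the scene. Friction and masses are not known exactly. Their poses are not given: they have to be found in the camera images.
- lifter: Loose wide spatula, about 0.28 kg: steel blade 120 (x) x 90 (y) x 3; a 30 wide neck rises from its rear (-x) edge to a straight wooden handle bar 24 wide (y) x 26 high, from 70 to 185 behind the blade's centre, its mid-height 55 above the blade's underside. Origin: centre of the blade's underside; x to the tip, z up. Lies level on its blade; starts on the mat, tip about along the mat's x
- lifter_grip (a point): A good place to grip the lifter's handle: on the middle of the bar's section, 95 behind the blade's centre and 55 above the blade's underside, axes as the lifter's; grip across y (24 wide). Nothing is below the handle but the bench.
- lifter_blade (a point): Centre of the lifter's blade, half-way through its thickness, axes as the lifter's
- tray: Loose aluminium tray, about 0.16 kg, 124 (x) x 160 (y), sheet 2 thick: flat floor 80 (x) x 160; at both x ends a 22 long lip flares up at 20 deg, its edge 8 high underneath, so a blade can enter; walls 12 high along both y sides. Origin: centre of the floor's underside, z up. Starts 2 to 14 from the back stop, x about along the plate's; a pushing blade slides it to the stop, then goes under it
- tray_mid (a point): Centre of the tray's floor, 1 above its underside, axes as the tray's
- station: Fixed grey drying plate, 200 x 200, top face 8 above the bench, with a back stop bar 10 thick along its far (+x) edge rising 22 above that face. Origin: centre of its underside; x points to the stop. Its other edges are open and the -x edge faces the robot
- station_top (a point): Middle of the foot of the back stop's near face, on the drying plate's top face: 90 in +x from the plate's centre, axes as the plate's
- rack: Fixed steel rack, 150 long (x) x 200 wide (y): two rails along x with ledges 37 wide, tops 45 above the bench, 116 clear between them; raised outer edges 6 high, 190 apart. Open between the rails from the front (-x, the robot's side) but for the base plate 4 high and, at the rear (x 67 to 73), a cross bar 26 high. Origin: centre of its underside
- rack_mid (a point): Centre of the rack midway between the rails, at the height of the ledges' top faces (45 above the bench), axes as the rack's
- mat: Fixed black rubber mat, 270 (x) x 130 (y) x 2 thick; origin at the centre of its underside. At the start the lifter's blade centre lies about 60 in +x from the mat's centre
- castor_a: Loose bystander: castor standing on its 60 x 60 plate, wheel up, 70 high
- castor_b: Loose bystander: a castor like castor_a
- motor: Loose bystander: small gear motor 130 long, 44 high
- jar: Loose bystander: glass jar 60 across, 85 high
- screwdriver: Loose bystander: screwdriver 190 long
- wrench: Loose bystander: wrench 180 long

How it is judged:
By the outcome, as a careful person would: the job done as asked, in the order asked, and still so for the second after the job is handed in, with the robot touching nothing.
It also fails if it takes over 69 s, if anything falls off the work surface, if the arm or the gripper's body presses on something with over 40 N, if the wrist force passes 120 N, or if a joint passes its speed limit or range.

## Working session

There is one attempt and no reset: what is moved stays moved. The work goes in short steps, Python scripts to look and compute and a tool call to move; the robot and the scene stay as the last step left them, time stands still between calls to the robot, and variables do not carry over. Pictures are saved under pics/ and viewed, at most 10 in all, crops included, and the job is handed in when it is done.

Besides the shell and the picture viewer there is one more tool, called after "Emit:" by a JSON object that holds its "fn" and its "kwargs", one argument or row to a line. play_rows: Moves the arm, as the interface text tells. Its arguments: {"type":"object","properties":{"xyz":{"type":"array"},"delta_rot":{"type":"array"},"claw":{"type":"array"},"squeeze":{"type":"number"}},"required":["xyz","delta_rot","claw"]}

```bash
mkdir -p pics
python3 - <<'E'
from station import bot
import cv2,numpy as np,pickle
o=bot.get_obs();print({k:np.round(v,3).tolist() for k,v in o.items()},bot.grip_depth)
F={}
for n in("scene","side","wrist"):
    f=bot.grab_frame(n);F[n]=f;print(n,f["K"].round(1).tolist(),f["R"].round(3).tolist(),f["t"].round(3).tolist())
pickle.dump(F,open("f0.pkl","wb"))
im=np.hstack([F["scene"]["image"],F["side"]["image"]])[:,:,::-1]
cv2.imwrite("pics/a.png",cv2.resize(F["scene"]["image"][:,:,::-1],(800,600),interpolation=cv2.INTER_CUBIC))
cv2.imwrite("pics/b.png",cv2.resize(F["side"]["image"][:,:,::-1],(800,600),interpolation=cv2.INTER_CUBIC))
E
```

```text
{'time_s': 0.0, 'q': [-79.515, 21.993, 2.512, 91.65, -1.022, 66.532, -2.859], 'joint_velocities': [-0.046, -0.037, -0.089, -0.079, -0.108, 0.02, -0.0], 'joint_efforts': [0.001, -43.346, 1.025, -24.952, 0.01, 0.011, 0.0], 'ee_pos': [0.18, 0.624, 0.23], 'tcp_rot': [[-0.961, 0.277, -0.001], [0.277, 0.961, -0.003], [-0.0, -0.003, -1.0]], 'contact_force': [-0.089, 0.79, -0.482], 'moment': [0.017, 0.098, -0.003], 'finger_force': 0.0, 'finger_gap': 0.086} 0.0187
scene [[449.1, 0.0, 254.9], [0.0, 449.1, 192.8], [0.0, 0.0, 1.0]] [[-0.828, 0.56, -0.01], [0.348, 0.5, -0.793], [-0.439, -0.66, -0.609]] [0.471, -0.147, 1.758]
side [[387.8, 0.0, 258.6], [0.0, 387.8, 191.0], [0.0, 0.0, 1.0]] [[0.737, -0.676, 0.018], [-0.504, -0.567, -0.651], [0.45, 0.471, -0.759]] [-0.42, 0.301, 1.327]
wrist [[297.3, 0.0, 257.1], [0.0, 297.3, 193.0], [0.0, 0.0, 1.0]] [[0.277, 0.961, -0.002], [0.914, -0.263, 0.307], [0.295, -0.087, -0.952]] [-0.649, -0.04, 0.379]
```

View pics/a.png

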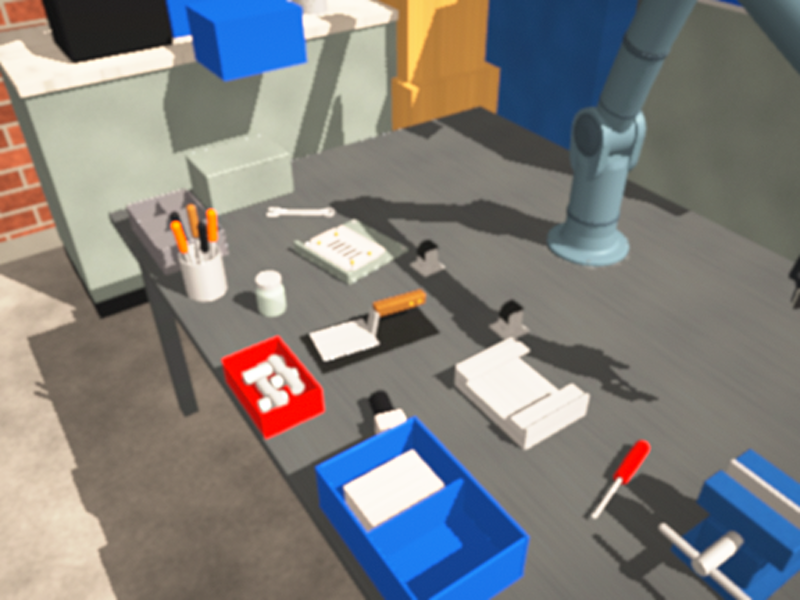

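View pics/b.png

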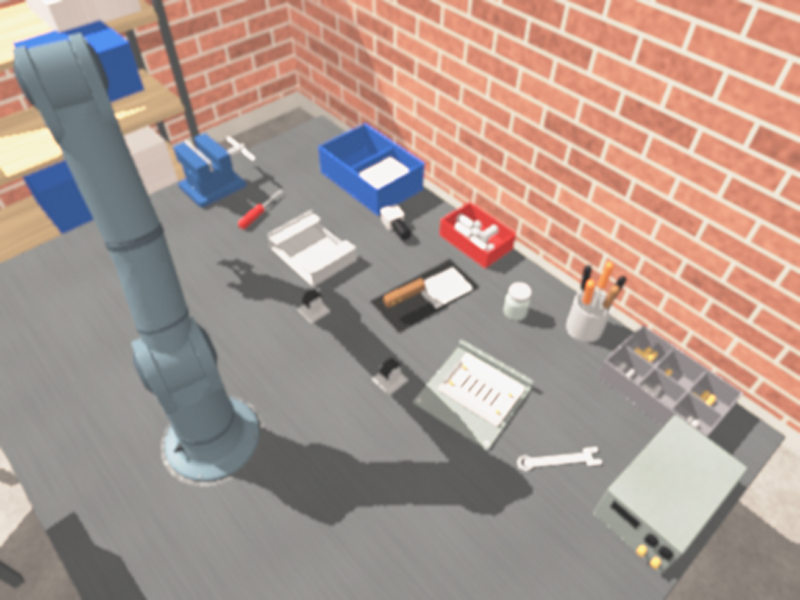

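The scene view has the plate and tray at (348,250), the mat and lifter at (370,335), the rack at (520,390), and the castors at (428,262) and (510,322). The side view agrees, with the plate at (475,395), mat at (425,295) and rack at (312,245). I'll get rough positions first.

```bash
cat > h.py <<'E'
import numpy as np,cv2,pickle
def rays(f,uv,wrist=False):
    uv=np.atleast_2d(np.array(uv,float));K=f["K"]
    a=(uv-[K[0,2],K[1,2]])/[K[0,0],K[1,1]]
    if wrist:
        th=np.linalg.norm(a,axis=1,keepdims=True)
        d=np.hstack([a*np.sinc(th/np.pi),np.cos(th)])
    else: d=np.hstack([a,np.ones((len(a),1))])
    return -f["R"].T@f["t"], d@f["R"]
def onplane(f,uv,z,wrist=False):
    c,d=rays(f,uv,wrist); return c+d*((z-c[2])/d[:,2])[:,None]
def proj(f,X,wrist=False):
    p=np.atleast_2d(X)@f["R"].T+f["t"];K=f["K"]
    if wrist:
        r=np.linalg.norm(p[:,:2],axis=1,keepdims=True);a=p[:,:2]/r*np.arctan2(r,p[:,2:])
    else:a=p[:,:2]/p[:,2:]
    return a*[K[0,0],K[1,1]]+[K[0,2],K[1,2]]
def tri(f1,u1,w1,f2,u2,w2):
    c1,d1=rays(f1,u1,w1);c2,d2=rays(f2,u2,w2);out=[]
    for a,b in zip(d1,d2):
        s=np.linalg.lstsq(np.stack([a,-b],1),c2-c1,rcond=None)[0]
        p,q=c1+s[0]*a,c2+s[1]*b;out.append([*(p+q)/2,np.linalg.norm(p-q)])
    return np.array(out)
E
python3 - <<'E'
from h import *
F=pickle.load(open("f0.pkl","rb"))
s=.64
N="plate mat rack castA castB jar motor sdrv wrench".split()
print(np.c_[onplane(F["scene"],np.array([[348,250],[370,335],[520,390],[428,265],[508,328],[270,308],[388,420],[622,478],[300,212]])*s,.01),onplane(F["side"],np.array([[475,395],[425,295],[312,245],[388,383],[314,312],[516,312],[397,222],[258,210],[560,460]])*s,.01)].round(3))
f=F["wrist"];print(-f["R"].T@f["t"])
for n in("scene","side"):cv2.imwrite
E
```

```text
[[ 0.515 -0.3    0.01   0.5   -0.317  0.01 ]
 [ 0.643  0.004  0.01   0.625 -0.02   0.01 ]
 [ 0.494  0.303  0.01   0.517  0.326  0.01 ]
 [ 0.392 -0.135  0.01   0.373 -0.159  0.01 ]
 [ 0.391  0.151  0.01   0.374  0.127  0.01 ]
 [ 0.775 -0.199  0.01   0.76  -0.218  0.01 ]
 [ 0.743  0.225  0.01   0.76   0.238  0.01 ]
 [ 0.494  0.555  0.01   0.486  0.55   0.01 ]
 [ 0.526 -0.532  0.01   0.518 -0.549  0.01 ]]
[0.10470738 0.6456881  0.37199216]
```

```bash
cat >> h.py <<'E'
from scipy.spatial.transform import Rotation as Ro
def down(yaw):  # tool pointing down, tool x = -(cos,sin)(yaw)
    c,s=np.cos(np.radians(yaw)),np.sin(np.radians(yaw))
    return np.array([[-c,-s,0],[-s,c,0],[0,0,-1.]])
def delta(p,R,p1,R1):
    return (R.T@(np.array(p1)-p)*1000).round(1).tolist(),Ro.from_matrix(R.T@R1).as_rotvec(degrees=True).round(2).tolist()
def rel(p1,R1):
    from station import bot
    o=bot.get_obs();return delta(o["ee_pos"],np.array(o["tcp_rot"]),p1,R1)
E
python3 -c "
from h import *
print(rel([.5,.31,.33],down(0)))"
```

```text
([-394.5, -213.1, -99.3], [-0.12, -0.01, -16.08])
```

Emit:
{"fn": "play_rows", "kwargs": {
  "xyz": [
    [-0.395,-0.213,-0.1],
    [-0.395,-0.213,-0.1],
    [-0.395,-0.213,-0.1],
    [-0.395,-0.213,-0.1],
    [-0.395,-0.213,-0.1],
    [-0.395,-0.213,-0.1],
    [-0.395,-0.213,-0.1],
    [-0.395,-0.213,-0.1],
    [-0.395,-0.213,-0.1],
    [-0.395,-0.213,-0.1]
  ],
  "delta_rot": [
    [0,0,-16.1],
    [0,0,-16.1],
    [0,0,-16.1],
    [0,0,-16.1],
    [0,0,-16.1],
    [0,0,-16.1],
    [0,0,-16.1],
    [0,0,-16.1],
    [0,0,-16.1],
    [0,0,-16.1]
  ],
  "claw": [-1,-1,-1,-1,-1,-1,-1,-1,-1,-1]
}}

```text
time_s: 1.4
ee_pos: [0.4989, 0.3122, 0.3304]
tcp_rot: [[-1.0, -0.003, -0.002], [-0.003, 1.0, 0.0], [0.002, 0.0, -1.0]]
contact_force: [-0.4, 0.9, -0.3]
finger_gap: 0.0855
finger_force: 0.0
```

Run:
```python
from h import *
from station import bot
f=bot.grab_frame("wrist");pickle.dump(f,open("w_rack.pkl","wb"))
cv2.imwrite("pics/rack.png",cv2.resize(f["image"][:,:,::-1],(768,576),interpolation=cv2.INTER_CUBIC))
```

Emit:
{"fn": "play_rows", "kwargs": {
  "xyz": [
    [0,-0.3,0],
    [0,-0.3,0],
    [0,-0.3,0],
    [0,-0.3,0],
    [0,-0.3,0],
    [0,-0.3,0],
    [0,-0.3,0]
  ],
  "delta_rot": [
    [0,0,0],
    [0,0,0],
    [0,0,0],
    [0,0,0],
    [0,0,0],
    [0,0,0],
    [0,0,0]
  ],
  "claw": [-1,-1,-1,-1,-1,-1,-1]
}}

```text
time_s: 2.33
ee_pos: [0.5003, 0.0129, 0.331]
tcp_rot: [[-1.0, -0.004, -0.001], [-0.004, 1.0, 0.001], [0.001, 0.001, -1.0]]
contact_force: [-0.1, 0.3, -0.1]
finger_gap: 0.0856
finger_force: 0.0
```

Run:
```python
from h import *
from station import bot
f=bot.grab_frame("wrist");pickle.dump(f,open("w_mat.pkl","wb"))
cv2.imwrite("pics/mat.png",cv2.resize(f["image"][:,:,::-1],(768,576),interpolation=cv2.INTER_CUBIC))
```

Emit:
{"fn": "play_rows", "kwargs": {
  "xyz": [
    [0,-0.3,0],
    [0,-0.3,0],
    [0,-0.3,0],
    [0,-0.3,0],
    [0,-0.3,0],
    [0,-0.3,0],
    [0,-0.3,0]
  ],
  "delta_rot": [
    [0,0,0],
    [0,0,0],
    [0,0,0],
    [0,0,0],
    [0,0,0],
    [0,0,0],
    [0,0,0]
  ],
  "claw": [-1,-1,-1,-1,-1,-1,-1]
}}

```text
time_s: 3.25
ee_pos: [0.5022, -0.2868, 0.3305]
tcp_rot: [[-1.0, -0.004, -0.001], [-0.004, 1.0, 0.001], [0.001, 0.001, -1.0]]
contact_force: [0.6, 1.2, -0.0]
finger_gap: 0.0852
finger_force: 0.0
```

Run:
```python
from h import *
from station import bot
f=bot.grab_frame("wrist");pickle.dump(f,open("w_plate.pkl","wb"))
cv2.imwrite("pics/plate.png",cv2.resize(f["image"][:,:,::-1],(768,576),interpolation=cv2.INTER_CUBIC))
o=bot.get_obs();print(o["time_s"],o["ee_pos"],o["tcp_rot"])
```

```text
3.3 [ 0.50237595 -0.28616182  0.33057323] [[-9.99983704e-01 -5.66264674e-03 -7.25369578e-04]
 [-5.66382330e-03  9.99982631e-01  1.63036400e-03]
 [ 7.16124803e-04  1.63444580e-03 -9.99998408e-01]]
```

View pics/rack.png

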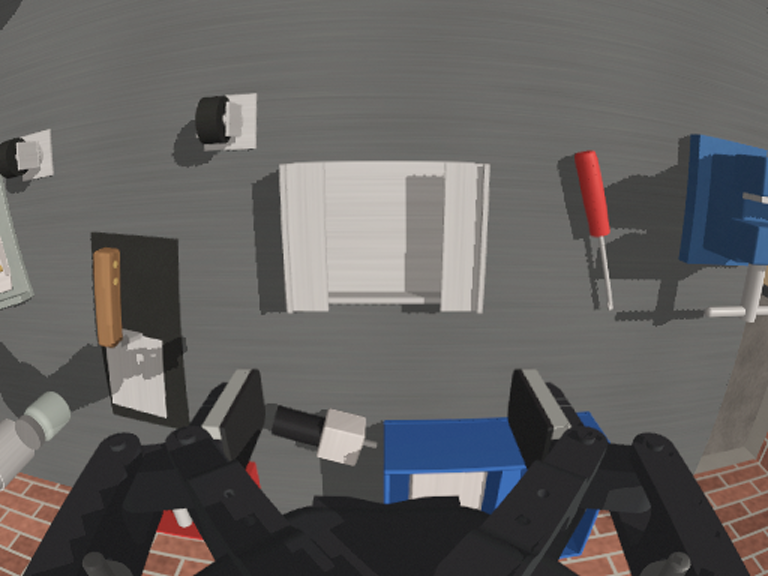

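View pics/mat.png

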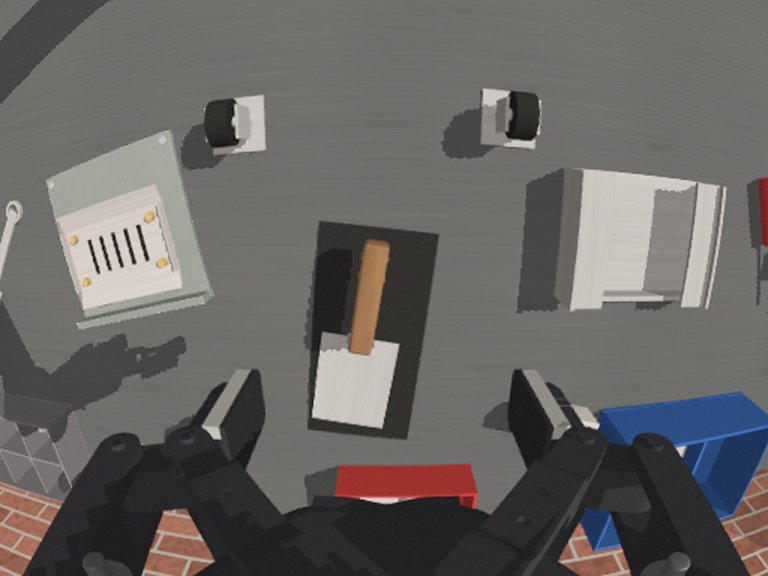

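View pics/plate.png

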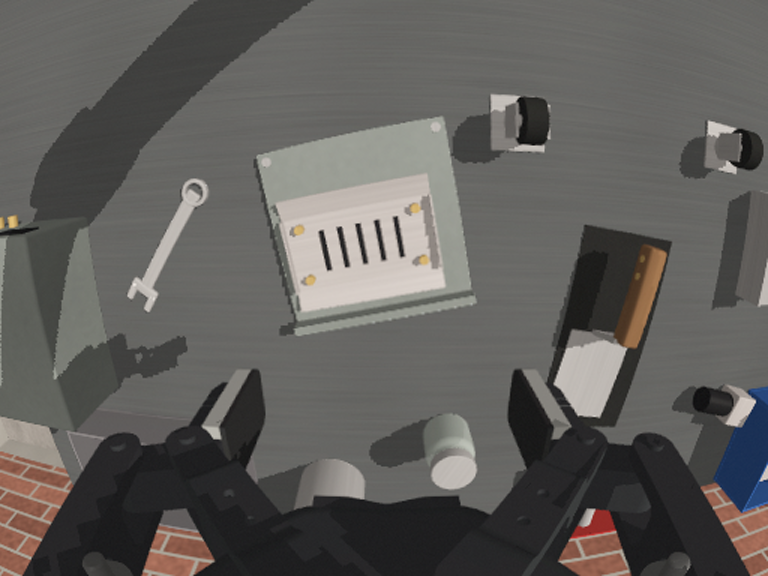

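The wrist views show everything. The plate's near corners are at (258,155) and (444,117), with the tray lips on it. In the mat view the blade corners are (321,333), (399,345), (383,429) and (312,417), and the handle runs (377,240) to (361,353). In the rack view the rack spans (280,164) to (483,313), with its rail inner edges at x≈326 and x≈443.

```bash
cat > m.py <<'E'
from h import *
W={k:pickle.load(open(f"w_{k}.pkl","rb")) for k in("rack","mat","plate")}
def sp(k,pts,r=3):
    g=cv2.cvtColor(W[k]["image"],cv2.COLOR_RGB2GRAY)
    p0=((np.array(pts,np.float32)+.5)/1.5-.5).reshape(-1,1,2).astype(np.float32)
    p=cv2.cornerSubPix(g,p0.copy(),(r,r),(-1,-1),(cv2.TERM_CRITERIA_EPS+cv2.TERM_CRITERIA_COUNT,40,.01))
    bad=np.linalg.norm(p-p0,axis=2)>3; p[bad]=p0[bad]
    return p[:,0]
def show(n,P):
    P=np.array(P);print(n,"\n",(P*1000).round(1));q=P[:,:2]
    d=np.diff(np.vstack([q,q[:1]]),axis=0);print(" len",(np.linalg.norm(d,axis=1)*1000).round(1),"ang",np.degrees(np.arctan2(d[:,1],d[:,0])).round(2),"mean",(P[:,:3].mean(0)*1000).round(1))
T=lambda a,pa,b,pb:tri(W[a],sp(a,pa),True,W[b],sp(b,pb),True)
E
python3 - <<'E'
from m import *
O=lambda k,p,z:onplane(W[k],sp(k,p),z,True)
show("plate near tri",T("plate",[(258,155),(444,117)],"mat",[(47,182),(170,131)]))
show("plate near z8",O("plate",[(258,155),(444,117)],.008))
tp=[(276,205),(428,175),(446,288),(300,312)]
show("tray tri",T("plate",tp,"mat",[(57,217),(155,185),(182,287),(85,310)]))
show("tray z18",O("plate",tp,.018))
b=[(321,333),(399,345),(383,429),(312,417)]
show("blade z5",O("mat",b,.005))
show("blade tri",T("mat",b[2:],"rack",[(167,418),(112,407)]))
h=[(365,240),(389,241),(373,355),(349,352)]
show("handle z70",O("mat",h,.070))
show("handle tri",T("mat",h,"plate",[(643,245),(666,251),(639,348),(615,341)]))
show("mat",O("mat",[(319,221),(439,234),(407,439),(307,430)],.002))
r=[(280,164),(489,164),(483,313),(288,313)]
show("rack out z51",O("rack",r,.051))
show("rack inner z45",O("rack",[(325,162),(444,163),(441,311),(329,311)],.045))
show("rack tri L,R inner near, L outer",T("rack",[(280,164),(288,313),(489,164)],"mat",[(569,169),(570,309),(726,187)]))
E
```

```text
plate near tri 
 [[ 4.259e+02 -4.248e+02  5.300e+00  1.000e-01]
 [ 3.861e+02 -2.292e+02  3.800e+00  6.000e-01]]
 len [199.7 199.7] ang [101.49 -78.51] mean [ 406.  -327.     4.5]
plate near z8 
 [[ 426.  -424.1    8. ]
 [ 386.2 -229.7    8. ]]
 len [198.4 198.4] ang [101.57 -78.43] mean [ 406.1 -326.9    8. ]
tray tri 
 [[ 4.772e+02 -4.022e+02  1.910e+01  5.000e-01]
 [ 4.461e+02 -2.452e+02  1.630e+01  2.000e-01]
 [ 5.671e+02 -2.217e+02  1.940e+01  1.200e+00]
 [ 5.974e+02 -3.813e+02  1.570e+01  1.000e-01]]
 len [160.1 123.3 162.4 122.1] ang [ 101.2    10.98  -79.24 -170.11] mean [ 521.9 -312.6   17.6]
tray z18 
 [[ 477.5 -402.5   18. ]
 [ 446.1 -245.4   18. ]
 [ 568.2 -221.5   18. ]
 [ 596.5 -380.8   18. ]]
 len [160.3 124.4 161.8 120.9] ang [ 101.32   11.07  -79.92 -169.65] mean [ 522.1 -312.5   18. ]
blade z5 
 [[623.2 -59.7   5. ]
 [638.1  28.5   5. ]
 [758.    8.4   5. ]
 [741.7 -80.4   5. ]]
 len [ 89.4 121.6  90.3 120.3] ang [  80.45   -9.5  -100.42  170.08] mean [690.3 -25.8   5. ]
blade tri 
 [[ 7.585e+02  8.400e+00  3.700e+00  7.000e-01]
 [ 7.451e+02 -8.060e+01  5.800e+00  6.
[... 676 characters left out ...]
g [ 83.61  -6.37 -96.68 173.84] mean [636.9  -9.1   2. ]
rack out z51 
 [[431.4 210.   51. ]
 [429.7 409.1  51. ]
 [581.5 408.7  51. ]
 [581.1 211.1  51. ]]
 len [199.1 151.8 197.6 149.6] ang [ 9.0500e+01 -1.6000e-01 -9.0130e+01 -1.7959e+02] mean [505.9 309.7  51. ]
rack inner z45 
 [[430.5 254.   45. ]
 [429.5 366.6  45. ]
 [580.  368.1  45. ]
 [580.6 252.9  45. ]]
 len [112.6 150.6 115.2 150.1] ang [ 90.52   0.56 -89.74 179.58] mean [505.1 310.4  45. ]
rack tri L,R inner near, L outer 
 [[4.323e+02 2.043e+02 2.730e+01 6.000e-01]
 [5.816e+02 2.109e+02 5.060e+01 8.000e-01]
 [4.300e+02 4.104e+02 4.530e+01 4.000e-01]]
 len [149.5 250.6 206.2] ang [  2.55 127.24 -89.35] mean [481.3 275.2  41. ]
```

```bash
python3 -c "
from h import *
print(rel([.5966,-.0098,.14],down(-9.6)))
print(rel([.5966,-.0098,.0385],down(-9.6)))"
```

```text
([-95.9, 275.5, 191.0], [0.09, -0.05, 9.92])
([-96.0, 275.3, 292.5], [0.09, -0.05, 9.92])
```

Emit:
{"fn": "play_rows", "kwargs": {
  "xyz": [
    [-0.096,0.2755,0.15],
    [-0.096,0.2755,0.15],
    [-0.096,0.2755,0.15],
    [-0.096,0.2755,0.15],
    [-0.096,0.2755,0.15],
    [-0.096,0.2755,0.15],
    [-0.096,0.2755,0.19],
    [-0.096,0.2755,0.23],
    [-0.096,0.2755,0.26],
    [-0.096,0.2755,0.28],
    [-0.096,0.2755,0.292],
    [-0.096,0.2755,0.292],
    [-0.096,0.2755,0.292]
  ],
  "delta_rot": [
    [0,0,9.9],
    [0,0,9.9],
    [0,0,9.9],
    [0,0,9.9],
    [0,0,9.9],
    [0,0,9.9],
    [0,0,9.9],
    [0,0,9.9],
    [0,0,9.9],
    [0,0,9.9],
    [0,0,9.9],
    [0,0,9.9],
    [0,0,9.9]
  ],
  "claw": [-1,-1,-1,-1,-1,-1,-1,-1,-1,-1,-1,-1,-1]
}}

```text
time_s: 4.92
ee_pos: [0.5978, -0.0141, 0.0404]
tcp_rot: [[-0.985, 0.172, 0.002], [0.172, 0.985, 0.0], [-0.002, 0.001, -1.0]]
contact_force: [1.2, -0.4, 0.7]
finger_gap: 0.0853
finger_force: 0.0
```

Run:
```python
from h import *
from station import bot
f=bot.grab_frame("wrist")
cv2.imwrite("pics/g.png",f["image"][:,:,::-1])
print(rel([.5966,-.0098,.0385],down(-9.6)))
```

```text
([2.1, 4.0, 2.1], [0.04, 0.14, -0.3])
```

View pics/g.png

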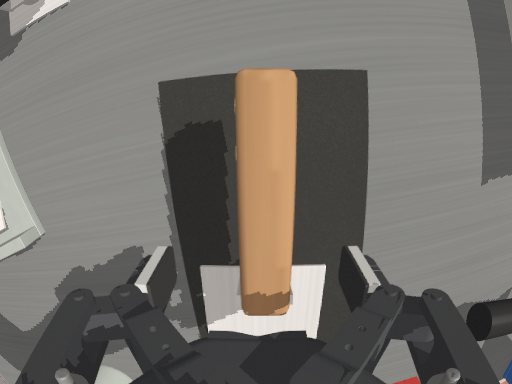

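The handle lies between the fingers, its centre about 10 px (4 mm) right of the finger midline at (256,260). I'll correct that and grip.

Emit:
{"fn": "play_rows", "kwargs": {
  "xyz": [
    [0.002,0.004,0.002],
    [0.002,0.004,0.002],
    [0.002,0.004,0.002],
    [0.002,0.004,0.002],
    [0.002,0.004,0.002],
    [0.002,0.004,0.002],
    [0.002,0.004,0.002],
    [0.002,0.004,0.002],
    [0.002,0.004,0.002],
    [0.002,0.004,0.002]
  ],
  "delta_rot": [
    [0,0,-0.3],
    [0,0,-0.3],
    [0,0,-0.3],
    [0,0,-0.3],
    [0,0,-0.3],
    [0,0,-0.3],
    [0,0,-0.3],
    [0,0,-0.3],
    [0,0,-0.3],
    [0,0,-0.3]
  ],
  "claw": [-1,-1,1,1,1,1,1,1,1,1],
  "squeeze": 110
}}

```text
time_s: 6.22
ee_pos: [0.5954, -0.0099, 0.0375]
tcp_rot: [[-0.986, 0.167, -0.0], [0.167, 0.986, 0.0], [0.0, 0.0, -1.0]]
contact_force: [-2.9, -0.1, 4.2]
finger_gap: 0.0226
finger_force: 107.7
```

```bash
python3 -c "
from h import *
print(rel([.2893,-.3596,.19],down(11.4)))
print(rel([.2893,-.3596,.06],down(11.4)))"
```

```text
([243.5, -395.9, -152.5], [0.0, -0.0, -21.0])
([243.5, -395.9, -22.5], [0.0, -0.0, -21.0])
```

Emit:
{"fn": "play_rows", "kwargs": {
  "xyz": [
    [0,0,-0.02],
    [0,0,-0.06],
    [0,0,-0.11],
    [0.02,-0.03,-0.15],
    [0.045,-0.07,-0.152],
    [0.075,-0.12,-0.152],
    [0.105,-0.17,-0.152],
    [0.135,-0.22,-0.152],
    [0.165,-0.27,-0.152],
    [0.195,-0.32,-0.152],
    [0.22,-0.36,-0.152],
    [0.238,-0.387,-0.152],
    [0.2435,-0.396,-0.15],
    [0.2435,-0.396,-0.12],
    [0.2435,-0.396,-0.08],
    [0.2435,-0.396,-0.045],
    [0.2435,-0.396,-0.025],
    [0.2435,-0.396,-0.022],
    [0.2435,-0.396,-0.022],
    [0.2435,-0.396,-0.022]
  ],
  "delta_rot": [
    [0,0,0],
    [0,0,0],
    [0,0,0],
    [0,0,-2],
    [0,0,-4],
    [0,0,-6],
    [0,0,-9],
    [0,0,-12],
    [0,0,-15],
    [0,0,-18],
    [0,0,-20],
    [0,0,-21],
    [0,0,-21],
    [0,0,-21],
    [0,0,-21],
    [0,0,-21],
    [0,0,-21],
    [0,0,-21],
    [0,0,-21],
    [0,0,-21]
  ],
  "claw": [1,1,1,1,1,1,1,1,1,1,1,1,1,1,1,1,1,1,1,1]
}}

```text
time_s: 8.72
ee_pos: [0.2905, -0.3603, 0.0604]
tcp_rot: [[-0.98, -0.198, 0.002], [-0.198, 0.98, -0.002], [-0.002, -0.002, -1.0]]
contact_force: [-0.1, -1.2, -2.6]
finger_gap: 0.0226
finger_force: 108.0
```

Run:
```python
from h import *
from station import bot
F={n:bot.grab_frame(n) for n in("scene","side","wrist")};pickle.dump(F,open("f1.pkl","wb"))
a=F["wrist"]["image"]
s=F["side"]["image"][180:320,200:370]; 
c=F["scene"]["image"][100:240,150:320]
b=np.vstack([cv2.resize(x,None,fx=1.7,fy=1.7,interpolation=cv2.INTER_CUBIC) for x in (s,c)])
b=cv2.resize(b,(288,476));a=np.vstack([a,np.zeros((92,512,3),np.uint8)])
cv2.imwrite("pics/p.png",np.hstack([a,b])[:,:,::-1])
print(rel([.2893,-.3596,.0455],down(11.4)))
```

```text
([0.7, 0.6, 14.6], [-0.08, 0.07, 0.03])
```

View pics/p.png

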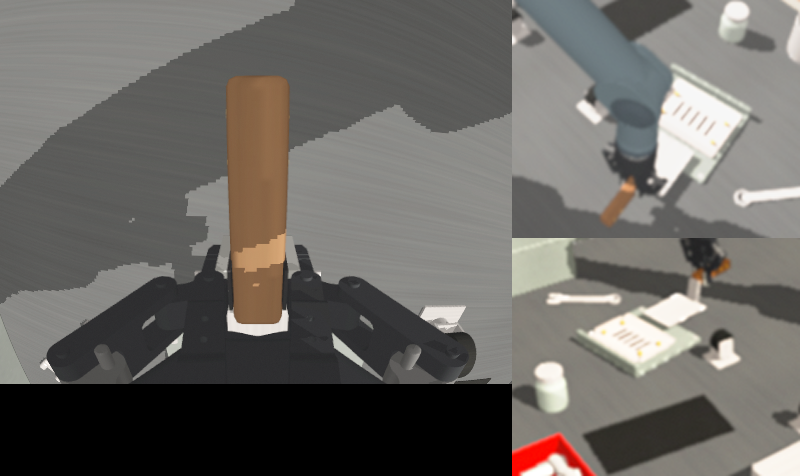

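The blade is held level in front of the tray (scene inset, blade at about (675,307) and tray at (630,340)). Next I lower it to find the plate by touch.

Emit:
{"fn": "play_rows", "kwargs": {
  "xyz": [
    [0,0,0.005],
    [0,0,0.01],
    [0,0,0.013],
    [0,0,0.0145],
    [0,0,0.0145]
  ],
  "delta_rot": [
    [0,0,0],
    [0,0,0],
    [0,0,0],
    [0,0,0],
    [0,0,0]
  ],
  "claw": [1,1,1,1,1]
}}

```text
time_s: 9.5
ee_pos: [0.2892, -0.3597, 0.0446]
tcp_rot: [[-0.98, -0.198, -0.0], [-0.198, 0.98, 0.0], [0.0, 0.0, -1.0]]
contact_force: [-0.2, -1.4, -3.5]
finger_gap: 0.0223
finger_force: 108.0
```

Emit:
{"fn": "play_rows", "kwargs": {
  "xyz": [
    [0,0,0.0005],
    [0,0,0.001],
    [0,0,0.001]
  ],
  "delta_rot": [
    [0,0,0],
    [0,0,0],
    [0,0,0]
  ],
  "claw": [1,1,1]
}}

```text
time_s: 9.88
ee_pos: [0.2894, -0.3597, 0.0438]
tcp_rot: [[-0.98, -0.198, 0.0], [-0.198, 0.98, -0.0], [-0.0, -0.0, -1.0]]
contact_force: [-0.6, 0.2, -2.3]
finger_gap: 0.0225
finger_force: 108.0
```

Emit:
{"fn": "play_rows", "kwargs": {
  "xyz": [
    [0,0,0.0005],
    [0,0,0.001],
    [0,0,0.001]
  ],
  "delta_rot": [
    [0,0,0],
    [0,0,0],
    [0,0,0]
  ],
  "claw": [1,1,1]
}}

```text
time_s: 10.25
ee_pos: [0.2892, -0.3598, 0.043]
tcp_rot: [[-0.98, -0.198, 0.0], [-0.198, 0.98, 0.0], [-0.0, 0.0, -1.0]]
contact_force: [-2.2, 0.8, 1.6]
finger_gap: 0.0228
finger_force: 108.6
```

Emit:
{"fn": "play_rows", "kwargs": {
  "xyz": [
    [-0.002,0,-0.0005],
    [-0.008,0,-0.0005],
    [-0.016,0,-0.0005],
    [-0.024,0,-0.0005],
    [-0.03,0,-0.0005],
    [-0.035,0,-0.0005],
    [-0.04,0,-0.0005],
    [-0.045,0,-0.0005],
    [-0.05,0,-0.0005],
    [-0.055,0,-0.0005],
    [-0.06,0,-0.0005],
    [-0.065,0,-0.0005],
    [-0.07,0,-0.0005],
    [-0.075,0,-0.0005],
    [-0.08,0,-0.0005]
  ],
  "delta_rot": [
    [0,0,0],
    [0,0,0],
    [0,0,0],
    [0,0,0],
    [0,0,0],
    [0,0,0],
    [0,0,0],
    [0,0,0],
    [0,0,0],
    [0,0,0],
    [0,0,0],
    [0,0,0],
    [0,0,0],
    [0,0,0],
    [0,0,0]
  ],
  "claw": [1,1,1,1,1,1,1,1,1,1,1,1,1,1,1]
}}

```text
time_s: 12.12
ee_pos: [0.3656, -0.3449, 0.0435]
tcp_rot: [[-0.981, -0.196, -0.003], [-0.196, 0.981, -0.0], [0.003, 0.0, -1.0]]
contact_force: [-7.9, -2.0, 6.2]
finger_gap: 0.0224
finger_force: 109.4
```

Run:
```python
from h import *
from station import bot
f=bot.grab_frame("scene");s=bot.grab_frame("side")
c=f["image"][115:205,170:290];d=s["image"][200:290,250:370]
cv2.imwrite("pics/q.png",np.hstack([cv2.resize(x,(400,300),interpolation=cv2.INTER_CUBIC) for x in(c,d)])[:,:,::-1])
c0=np.array([.5059,-.3158]);u=np.array([.98,.198]);o=bot.get_obs();p=o["ee_pos"]
d=p[:2]-c0;print("blade s",d@u+.096,"lat",d@[-.198,.98],p,o["contact_force"],o["time_s"])
```

```text
blade s -0.04596218806827329 lat -0.0007818224679142713 [ 0.3668768  -0.34468614  0.04350829] [-5.3790068  -1.60544273  4.03256742] 12.225
```

View pics/q.png

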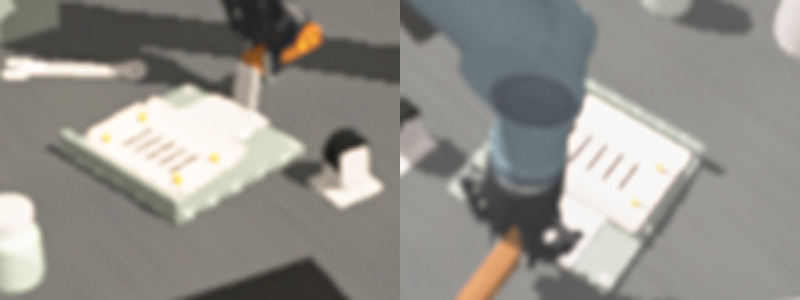

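The blade runs under the tray's near lip in both insets, roughly centred at (215,125) left and (600,225) right, and forces are small. Continuing.

Emit:
{"fn": "play_rows", "kwargs": {
  "xyz": [
    [-0.004,0,-0.0003],
    [-0.01,0,-0.0003],
    [-0.016,0,-0.0003],
    [-0.022,0,-0.0003],
    [-0.028,0,-0.0003],
    [-0.034,0,-0.0003],
    [-0.04,0,-0.0003],
    [-0.045,0,-0.0003],
    [-0.05,0,-0.0003],
    [-0.055,0,-0.0003],
    [-0.06,0,-0.0003],
    [-0.065,0,-0.0003],
    [-0.069,0,-0.0003],
    [-0.069,0,-0.0003]
  ],
  "delta_rot": [
    [0,0,0],
    [0,0,0],
    [0,0,0],
    [0,0,0],
    [0,0,0],
    [0,0,0],
    [0,0,0],
    [0,0,0],
    [0,0,0],
    [0,0,0],
    [0,0,0],
    [0,0,0],
    [0,0,0],
    [0,0,0]
  ],
  "claw": [1,1,1,1,1,1,1,1,1,1,1,1,1,1]
}}

```text
time_s: 13.98
ee_pos: [0.4345, -0.3308, 0.0435]
tcp_rot: [[-0.98, -0.197, -0.001], [-0.197, 0.98, -0.0], [0.002, -0.0, -1.0]]
contact_force: [-4.1, -1.5, 2.0]
finger_gap: 0.0223
finger_force: 109.3
```

Run:
```python
from h import *
from station import bot
f=bot.grab_frame("scene");s=bot.grab_frame("side")
c=f["image"][115:205,170:290];d=s["image"][200:290,250:370]
cv2.imwrite("pics/r.png",np.hstack([cv2.resize(x,(400,300),interpolation=cv2.INTER_CUBIC) for x in(c,d)])[:,:,::-1])
c0=np.array([.5059,-.3158]);u=np.array([.98,.198]);o=bot.get_obs();p=o["ee_pos"]
d=p[:2]-c0;print("blade s",d@u+.096,"lat",d@[-.198,.98],p,o["contact_force"],o["moment"],o["time_s"])
```

```text
blade s 0.023041816918222727 lat -0.0005336893173566847 [ 0.43447837 -0.33077467  0.04350818] [-4.56888757 -1.46572907  2.76919009] [-0.36120424  0.84609998 -0.16539086] 14.075
```

View pics/r.png

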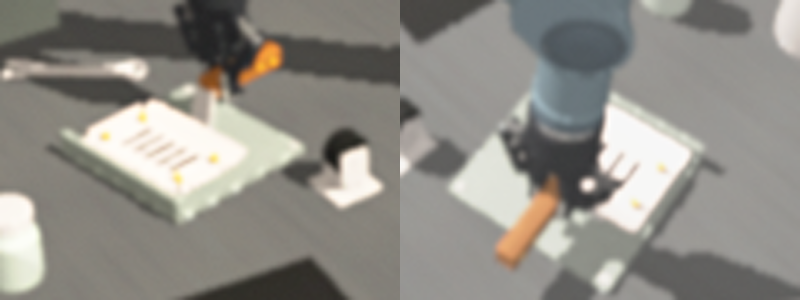

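The tray sits against the stop with the blade fully under it, its near edge beside the neck at (205,100). Lifting slowly.

Emit:
{"fn": "play_rows", "kwargs": {
  "xyz": [
    [0.0005,0,-0.001],
    [0.001,0,-0.003],
    [0.002,0,-0.006],
    [0.002,0,-0.01],
    [0.002,0,-0.016],
    [0.002,0,-0.024],
    [0.002,0,-0.034],
    [0.002,0,-0.046],
    [0.002,0,-0.058],
    [0.002,0,-0.068],
    [0.002,0,-0.075],
    [0.002,0,-0.078],
    [0.002,0,-0.078]
  ],
  "delta_rot": [
    [0,0,0],
    [0,0,0],
    [0,0,0],
    [0,0,0],
    [0,0,0],
    [0,0,0],
    [0,0,0],
    [0,0,0],
    [0,0,0],
    [0,0,0],
    [0,0,0],
    [0,0,0],
    [0,0,0]
  ],
  "claw": [1,1,1,1,1,1,1,1,1,1,1,1,1]
}}

```text
time_s: 15.7
ee_pos: [0.4334, -0.3305, 0.1216]
tcp_rot: [[-0.98, -0.198, 0.0], [-0.198, 0.98, 0.0], [-0.0, 0.0, -1.0]]
contact_force: [-0.1, -0.7, -4.7]
finger_gap: 0.0224
finger_force: 108.4
```

Run:
```python
from h import *
from station import bot
F={n:bot.grab_frame(n) for n in("scene","side","wrist")};pickle.dump(F,open("f2.pkl","wb"))
c=F["scene"]["image"][75:205,150:310];d=F["side"]["image"][150:280,250:410]
cv2.imwrite("pics/s.png",np.hstack([cv2.resize(x,(400,325),interpolation=cv2.INTER_CUBIC) for x in(c,d)])[:,:,::-1])
o=bot.get_obs();print(o["ee_pos"],o["contact_force"],o["moment"],o["time_s"],o["tcp_rot"].round(4))
```

```text
[ 0.43309145 -0.33029178  0.12108723] [ 0.14418365 -0.84387339 -3.90302691] [-0.01062948  0.26906057  0.02556222] 15.85 [[-9.802e-01 -1.980e-01 -1.000e-03]
 [-1.980e-01  9.802e-01  5.000e-04]
 [ 9.000e-04  7.000e-04 -1.000e+00]]
```

View pics/s.png

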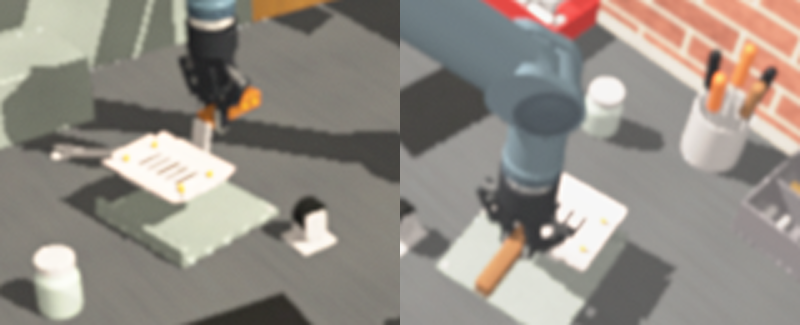

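The tray is clear and level on the blade at (170,165), with all four yellow marks visible in the scene view. I'll use those marks to measure where it sits on the blade.

```bash
cat >> h.py <<'E'
def yellow(im,box,n=4):
    x0,y0,x1,y1=box;big=cv2.resize(im[y0:y1,x0:x1],None,fx=4,fy=4,interpolation=cv2.INTER_CUBIC)
    h=cv2.cvtColor(big,cv2.COLOR_RGB2HSV)
    m=cv2.inRange(h,(12,70,90),(35,255,255))
    k,_,st,c=cv2.connectedComponentsWithStats(m)
    i=np.argsort(-st[1:,4])[:n]+1
    return (c[i]+.5)/4-.5+[x0,y0],st[i,4]
E
python3 - <<'E'
from h import *
F0=pickle.load(open("f0.pkl","rb"));F2=pickle.load(open("f2.pkl","rb"));W=pickle.load(open("w_plate.pkl","rb"))
for n,f,b,z,w in(("w",W,(180,110,305,215),.011,True),("s0",F0["scene"],(185,135,260,185),.011,False),("s2",F2["scene"],(185,122,250,160),.0915,False)):
    c,a=yellow(f["image"],b);P=onplane(f,c,z,w)
    P=P[np.argsort(P[:,1])];print(n,a.tolist(),c.round(1).tolist(),"\n",(P*1000).round(1),"mean",(P.mean(0)*1000).round(1))
E
```

```text
w [589, 580, 577, 551] [[198.8, 153.0], [206.5, 186.4], [276.3, 138.4], [282.2, 172.8]] 
 [[ 506.1 -379.3   11. ]
 [ 561.5 -368.9   11. ]
 [ 483.1 -256.6   11. ]
 [ 538.5 -246.1   11. ]] mean [ 522.3 -312.7   11. ]
s0 [100, 73, 71, 58] [[224.9, 167.4], [236.0, 161.7], [214.6, 149.3], [203.7, 155.0]] 
 [[ 502.7 -383.2   11. ]
 [ 558.4 -371.9   11. ]
 [ 480.3 -259.7   11. ]
 [ 534.7 -250.7   11. ]] mean [ 519.  -316.4   11. ]
s2 [324, 154, 77, 76] [[233.2, 123.2], [221.8, 149.6], [242.9, 122.2], [233.3, 144.2]] 
 [[ 404.3 -395.4   91.5]
 [ 368.4 -380.3   91.5]
 [ 488.4 -259.8   91.5]
 [ 542.6 -251.7   91.5]] mean [ 450.9 -321.8   91.5]
```

Run:
```python
from h import *
F2=pickle.load(open("f2.pkl","rb"));f=F2["scene"]
c,a=yellow(f["image"],(190,126,238,158));P=onplane(f,c,.0915);P=P[np.argsort(P[:,1])]+[.0033,.0037,0]
print(a,c.round(1).tolist(),(P*1000).round(1),P.mean(0))
d=P[1]-P[0],P[3]-P[2];print([np.degrees(np.arctan2(x[1],x[0])) for x in d], np.degrees(np.arctan2(-(P[2]-P[0])[0],(P[2]-P[0])[1])))
p=np.array([.43309,-.33029]);u=np.array([.98,.198]);v=np.array([-.198,.98]);e=P.mean(0)[:2]-p;print("tray ahead of TCP",e@u,"lat",e@v)
```

```text
[154  76  68  62] [[221.8, 149.6], [233.3, 144.2], [199.9, 137.9], [211.3, 132.5]] [[ 515.7 -378.2   91.5]
 [ 571.3 -367.3   91.5]
 [ 491.7 -256.1   91.5]
 [ 545.9 -248.    91.5]] [ 0.53114491 -0.31240961  0.0915    ]
[np.float64(11.041412684733016), np.float64(8.485779491918013)] 11.103119395755996
tray ahead of TCP 0.09963413215597818 lat -0.001892087131295999
```

```bash
cat > tr.py <<'E'
from h import *
def traj(a,ya,b,yb,n,k=0):
    R=down(ya);out=[];rot=[]
    for i in range(1,n+1):
        t=i/n;s=10*t**3-15*t**4+6*t**5
        out.append((R.T@((np.array(b)-a)*s)).round(4).tolist());rot.append([0,0,round(-(yb-ya)*s,2)])
    print(out,"\n",rot)
E
python3 -c "
from tr import *
traj([.4331,-.3303,.1211],11.42,[.5,-.01,.16],5.9,18)
traj([.5,-.01,.16],5.9,[.4055,.3105,.16],.3,18)"
```

```text
[[-0.0002, 0.0005, -0.0001], [-0.0015, 0.0035, -0.0004], [-0.0046, 0.0107, -0.0014], [-0.0099, 0.023, -0.003], [-0.0174, 0.0406, -0.0052], [-0.0271, 0.0631, -0.0082], [-0.0385, 0.0897, -0.0116], [-0.0512, 0.1193, -0.0154], [-0.0645, 0.1504, -0.0195], [-0.0778, 0.1814, -0.0235], [-0.0905, 0.211, -0.0273], [-0.1019, 0.2376, -0.0307], [-0.1116, 0.2601, -0.0337], [-0.1191, 0.2777, -0.0359], [-0.1244, 0.29, -0.0375], [-0.1275, 0.2972, -0.0385], [-0.1288, 0.3002, -0.0388], [-0.129, 0.3007, -0.0389]] 
 [[0, 0, 0.01], [0, 0, 0.06], [0, 0, 0.2], [0, 0, 0.42], [0, 0, 0.74], [0, 0, 1.16], [0, 0, 1.65], [0, 0, 2.19], [0, 0, 2.76], [0, 0, 3.33], [0, 0, 3.87], [0, 0, 4.36], [0, 0, 4.78], [0, 0, 5.1], [0, 0, 5.32], [0, 0, 5.46], [0, 0, 5.51], [0, 0, 5.52]]
[[0.0001, 0.0005, 0.0], [0.0007, 0.0038, 0.0], [0.0022, 0.0117, 0.0], [0.0047, 0.0251, 0.0], [0.0082, 0.0443, 0.0], [0.0128, 0.0689, 0.0], [0.0182, 0.098, 0.0], [0.0242, 0.1303, 0.0], [0.0305, 0.1643, 0.0], [0.0368, 0.1982, 0.0], [0.0428, 0.2305, 0.0], [0.0482, 0.2596, 0.0], [0.0528, 0.2842, 0.0], [0.0564, 0.3034, 0.0], [0.0589, 0.3169, 0.0], [0.0604, 0.3247, 0.0], [0.061, 0.328, 0.0], [0.0611, 0.3285, 0.0]] 
 [[0, 0, 0.01], [0, 0, 0.06], [0, 0, 0.2], [0, 0, 0.43], [0, 0, 0.76], [0, 0, 1.18], [0, 0, 1.67], [0, 0, 2.22], [0, 0, 2.8], [0, 0, 3.38], [0, 0, 3.93], [0, 0, 4.42], [0, 0, 4.84], [0, 0, 5.17], [0, 0, 5.4], [0, 0, 5.54], [0, 0, 5.59], [0, 0, 5.6]]
```

Emit:
{"fn": "play_rows", "kwargs": {
  "xyz": [
    [-0.001,0.002,-0.001],
    [-0.004,0.01,-0.002],
    [-0.01,0.023,-0.003],
    [-0.017,0.04,-0.005],
    [-0.027,0.063,-0.008],
    [-0.038,0.09,-0.012],
    [-0.051,0.119,-0.015],
    [-0.064,0.15,-0.019],
    [-0.078,0.181,-0.023],
    [-0.09,0.211,-0.027],
    [-0.102,0.238,-0.031],
    [-0.112,0.26,-0.034],
    [-0.119,0.278,-0.036],
    [-0.124,0.29,-0.038],
    [-0.1275,0.297,-0.0385],
    [-0.129,0.3005,-0.039],
    [-0.129,0.3005,-0.039]
  ],
  "delta_rot": [
    [0,0,0],
    [0,0,0.2],
    [0,0,0.4],
    [0,0,0.7],
    [0,0,1.2],
    [0,0,1.6],
    [0,0,2.2],
    [0,0,2.8],
    [0,0,3.3],
    [0,0,3.9],
    [0,0,4.4],
    [0,0,4.8],
    [0,0,5.1],
    [0,0,5.3],
    [0,0,5.5],
    [0,0,5.5],
    [0,0,5.5]
  ],
  "claw": [1,1,1,1,1,1,1,1,1,1,1,1,1,1,1,1,1]
}}

```text
time_s: 17.98
ee_pos: [0.5004, -0.0109, 0.1605]
tcp_rot: [[-0.995, -0.103, -0.0], [-0.103, 0.995, -0.0], [0.0, -0.0, -1.0]]
contact_force: [-0.4, 0.2, -3.6]
finger_gap: 0.0225
finger_force: 108.3
```

Emit:
{"fn": "play_rows", "kwargs": {
  "xyz": [
    [0.0005,0.002,0],
    [0.002,0.011,0],
    [0.005,0.025,0],
    [0.008,0.044,0],
    [0.013,0.069,0],
    [0.018,0.098,0],
    [0.024,0.13,0],
    [0.0305,0.164,0],
    [0.037,0.198,0],
    [0.043,0.23,0],
    [0.048,0.26,0],
    [0.053,0.284,0],
    [0.0565,0.303,0],
    [0.059,0.317,0],
    [0.0605,0.325,0],
    [0.061,0.328,0],
    [0.061,0.3285,0],
    [0.061,0.3285,0],
    [0.061,0.3285,0]
  ],
  "delta_rot": [
    [0,0,0],
    [0,0,0.2],
    [0,0,0.4],
    [0,0,0.8],
    [0,0,1.2],
    [0,0,1.7],
    [0,0,2.2],
    [0,0,2.8],
    [0,0,3.4],
    [0,0,3.9],
    [0,0,4.4],
    [0,0,4.8],
    [0,0,5.2],
    [0,0,5.4],
    [0,0,5.5],
    [0,0,5.6],
    [0,0,5.6],
    [0,0,5.6],
    [0,0,5.6]
  ],
  "claw": [1,1,1,1,1,1,1,1,1,1,1,1,1,1,1,1,1,1,1]
}}

```text
time_s: 20.35
ee_pos: [0.4062, 0.3093, 0.1606]
tcp_rot: [[-1.0, -0.004, 0.0], [-0.004, 1.0, -0.0], [-0.0, -0.0, -1.0]]
contact_force: [-0.0, 0.1, -4.2]
finger_gap: 0.0226
finger_force: 108.3
```

Run:
```python
from h import *
from station import bot
F={n:bot.grab_frame(n) for n in("scene","side","wrist")};pickle.dump(F,open("f3.pkl","wb"))
o=bot.get_obs();p=o["ee_pos"];z=p[2]-.0355
print(p,o["time_s"],o["contact_force"],o["moment"],rel([.4055,.3105,.16],down(.3)))
f=F["scene"];q=proj(f,[.5055,.31,z+.006])[0];x,y=q.astype(int)
print(q);c,a=yellow(f["image"],(x-45,y-28,x+45,y+30),6);P=onplane(f,c,z+.006)
print(a,c.round(1).tolist(),(P*1000).round(1))
```

```text
[0.40606162 0.30969109 0.16058241] 20.5 [ 0.62661339  0.18307704 -4.74118907] [-0.00605344  0.2703666   0.01030212] ([0.6, 0.8, 0.6], [-0.0, -0.0, -0.02])
[335.58161913 221.51435409]
[1246  276  214  212  152    4] [[360.1, 196.4], [328.6, 204.8], [358.5, 229.2], [343.3, 237.4], [313.4, 212.8], [376.1, 194.4]] [[368.8 266.8 131.1]
 [472.2 243.2 131.1]
 [475.8 369.5 131.1]
 [532.2 369.8 131.1]
 [531.9 245.7 131.1]
 [322.4 287.1 131.1]]
```

Emit:
{"fn": "play_rows", "kwargs": {
  "xyz": [
    [0.0005,0.001,0.004],
    [0.0005,0.001,0.012],
    [0.0005,0.001,0.024],
    [0.0005,0.001,0.036],
    [0.0005,0.001,0.048],
    [0.0005,0.001,0.059],
    [0.0005,0.001,0.067],
    [0.0005,0.001,0.073],
    [0.0005,0.001,0.0765],
    [0.0005,0.001,0.0785],
    [0.0005,0.001,0.079],
    [0.0005,0.001,0.079]
  ],
  "delta_rot": [
    [0,0,0],
    [0,0,0],
    [0,0,0],
    [0,0,0],
    [0,0,0],
    [0,0,0],
    [0,0,0],
    [0,0,0],
    [0,0,0],
    [0,0,0],
    [0,0,0],
    [0,0,0]
  ],
  "claw": [1,1,1,1,1,1,1,1,1,1,1,1]
}}

```text
time_s: 22.0
ee_pos: [0.4056, 0.3111, 0.0818]
tcp_rot: [[-1.0, -0.005, 0.0], [-0.005, 1.0, 0.0], [-0.0, 0.0, -1.0]]
contact_force: [-0.1, 0.0, -3.9]
finger_gap: 0.0226
finger_force: 108.3
```

Run:
```python
from h import *
from station import bot
F={n:bot.grab_frame(n) for n in("scene","side")};pickle.dump(F,open("f4.pkl","wb"))
o=bot.get_obs();print(o["ee_pos"],o["contact_force"])
c=F["scene"]["image"][185:305,265:425];d=F["side"]["image"][110:230,130:290]
cv2.imwrite("pics/t.png",np.hstack([cv2.resize(x,(400,300),interpolation=cv2.INTER_CUBIC) for x in(c,d)])[:,:,::-1])
f=F["scene"];c,a=yellow(f["image"],(300,210,380,270),6);print(a,c.round(1).tolist(),(onplane(f,c,.051)*1000).round(1))
```

```text
[0.40556618 0.31113503 0.08181395] [-0.19377861 -0.2151172  -3.52106945]
[1604  289  203  196  147   76] [[357.6, 216.6], [326.9, 225.5], [355.5, 250.2], [340.7, 258.5], [311.9, 233.5], [371.7, 210.3]] [[365.6 267.6  51. ]
 [470.9 244.7  51. ]
 [474.1 370.4  51. ]
 [530.9 371.   51. ]
 [530.9 246.6  51. ]
 [307.5 270.7  51. ]]
```

View pics/t.png

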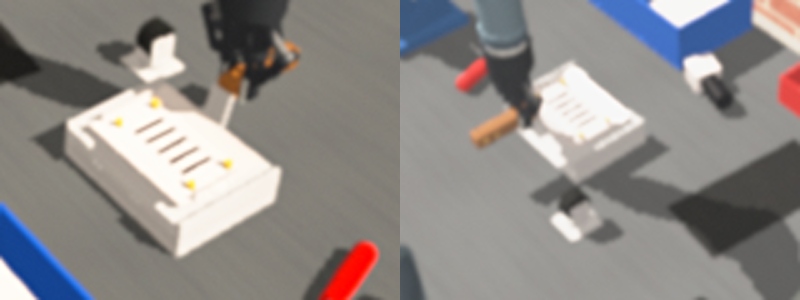

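The tray sits just above the ledges and looks square between the raised edges, with rack corners at (67,122), (178,213) and (279,170) in the left inset. I'll check the scene bias against those corners.

Run:
```python
from h import *
F=pickle.load(open("f4.pkl","rb"));f=F["scene"]
q=np.array([[67,122],[178,213],[279,170]])*.4+[265,185]-.3
print((onplane(f,q,.051)*1000).round(1),"\nwrist says (581,211) (581.5,409) (430,409)")
```

```text
[[580.7 212.2  51. ]
 [570.7 395.   51. ]
 [433.1 410.9  51. ]] 
wrist says (581,211) (581.5,409) (430,409)
```

Emit:
{"fn": "play_rows", "kwargs": {
  "xyz": [
    [0,0,0.001],
    [0,0,0.002],
    [0,0,0.003],
    [0,0,0.004],
    [0,0,0.006],
    [0,0,0.009],
    [0,0,0.012],
    [0,0,0.012]
  ],
  "delta_rot": [
    [0,0,0],
    [0,0,0],
    [0,0,0],
    [0,0,0],
    [0,0,0],
    [0,0,0],
    [0,0,0],
    [0,0,0]
  ],
  "claw": [1,1,1,1,1,1,1,1]
}}

```text
time_s: 23.1
ee_pos: [0.4052, 0.3108, 0.0692]
tcp_rot: [[-1.0, -0.006, -0.001], [-0.006, 1.0, -0.001], [0.001, -0.001, -1.0]]
contact_force: [-1.3, -0.2, -3.1]
finger_gap: 0.0227
finger_force: 108.3
```

Emit:
{"fn": "play_rows", "kwargs": {
  "xyz": [
    [0.003,0,0],
    [0.01,0,0],
    [0.02,0,0],
    [0.034,0,0],
    [0.05,0,0],
    [0.068,0,0],
    [0.086,0,0],
    [0.104,0,0],
    [0.122,0,0],
    [0.137,0,0],
    [0.146,0,0],
    [0.15,0,0],
    [0.15,0,0],
    [0.15,0,-0.02],
    [0.15,0,-0.07],
    [0.15,0,-0.12],
    [0.15,0,-0.15],
    [0.15,0,-0.15]
  ],
  "delta_rot": [
    [0,0,0],
    [0,0,0],
    [0,0,0],
    [0,0,0],
    [0,0,0],
    [0,0,0],
    [0,0,0],
    [0,0,0],
    [0,0,0],
    [0,0,0],
    [0,0,0],
    [0,0,0],
    [0,0,0],
    [0,0,0],
    [0,0,0],
    [0,0,0],
    [0,0,0],
    [0,0,0]
  ],
  "claw": [1,1,1,1,1,1,1,1,1,1,1,1,1,1,1,1,1,1]
}}

```text
time_s: 25.35
ee_pos: [0.2574, 0.3121, 0.2223]
tcp_rot: [[-1.0, -0.004, 0.004], [-0.004, 1.0, 0.006], [-0.004, 0.006, -1.0]]
contact_force: [0.7, 0.3, -3.2]
finger_gap: 0.0228
finger_force: 108.8
```

Run:
```python
from h import *
from station import bot
F={n:bot.grab_frame(n) for n in("scene","side")};pickle.dump(F,open("f5.pkl","wb"))
o=bot.get_obs();print(o["time_s"],o["ee_pos"],o["contact_force"])
f=F["scene"];c,a=yellow(f["image"],(300,210,365,270),4);P=onplane(f,c,.049);print(a,(P*1000).round(1),P.mean(0))
# mat target: tcp 96 behind blade centre, mat frame +60
y=np.radians(-6.35);u=np.array([np.cos(y),np.sin(y)]);b=np.array([.637,-.0091])+.06*u;t=b-.096*u;print(b,t)
print(rel([*t,.22],down(-6.35)))
```

```text
25.45 [0.25537305 0.3094656  0.21868033] [-0.69259403  0.21947485 -3.07085117]
[209 207 174 145] [[531.9 372.4  49. ]
 [475.9 371.8  49. ]
 [475.9 246.7  49. ]
 [532.1 247.8  49. ]] [0.50397354 0.30969891 0.049     ]
[ 0.69663189 -0.0157361 ] [ 0.60122087 -0.00511834]
([-344.4, -316.2, -1.3], [-0.06, -0.04, 6.61])
```

Emit:
{"fn": "play_rows", "kwargs": {
  "xyz": [
    [-0.01,-0.01,0],
    [-0.035,-0.032,0],
    [-0.07,-0.064,0],
    [-0.11,-0.1,0],
    [-0.15,-0.138,0],
    [-0.19,-0.175,0],
    [-0.23,-0.211,0],
    [-0.27,-0.248,0],
    [-0.305,-0.28,0],
    [-0.33,-0.303,0],
    [-0.343,-0.315,0.005],
    [-0.3445,-0.3165,0.03],
    [-0.3445,-0.3165,0.07],
    [-0.3445,-0.3165,0.11],
    [-0.3445,-0.3165,0.145],
    [-0.3445,-0.3165,0.165],
    [-0.3445,-0.3165,0.17],
    [-0.3445,-0.3165,0.17],
    [-0.3445,-0.3165,0.17]
  ],
  "delta_rot": [
    [0,0,0.5],
    [0,0,1],
    [0,0,2],
    [0,0,3],
    [0,0,4],
    [0,0,5],
    [0,0,6],
    [0,0,6.6],
    [0,0,6.6],
    [0,0,6.6],
    [0,0,6.6],
    [0,0,6.6],
    [0,0,6.6],
    [0,0,6.6],
    [0,0,6.6],
    [0,0,6.6],
    [0,0,6.6],
    [0,0,6.6],
    [0,0,6.6]
  ],
  "claw": [1,1,1,1,1,1,1,1,1,1,1,1,1,1,1,1,1,1,1]
}}

```text
time_s: 27.82
ee_pos: [0.6032, -0.0045, 0.0512]
tcp_rot: [[-0.994, 0.11, 0.003], [0.11, 0.994, 0.0], [-0.003, 0.001, -1.0]]
contact_force: [-0.7, 0.9, -2.3]
finger_gap: 0.0227
finger_force: 108.6
```

Run:
```python
from h import *
from station import bot
print(bot.get_obs()["ee_pos"],rel([.6012,-.0051,.0380],down(-6.35)))
```

```text
[ 0.60320526 -0.00450199  0.05122729] ([2.0, -0.8, 13.2], [0.04, 0.18, 0.06])
```

Emit:
{"fn": "play_rows", "kwargs": {
  "xyz": [
    [0.001,-0.001,0.004],
    [0.0015,-0.001,0.008],
    [0.0015,-0.001,0.011],
    [0.0015,-0.001,0.0125],
    [0.0015,-0.001,0.013],
    [0.0015,-0.001,0.013]
  ],
  "delta_rot": [
    [0,0,0],
    [0,0,0],
    [0,0,0],
    [0,0,0],
    [0,0,0],
    [0,0,0]
  ],
  "claw": [1,1,1,1,1,1]
}}

```text
time_s: 28.58
ee_pos: [0.5997, -0.0052, 0.0376]
tcp_rot: [[-0.994, 0.109, -0.001], [0.109, 0.994, 0.001], [0.001, 0.001, -1.0]]
contact_force: [-4.3, 0.8, 4.3]
finger_gap: 0.0225
finger_force: 109.7
```

Emit:
{"fn": "play_rows", "kwargs": {
  "xyz": [
    [0,0,0.0003],
    [0,0,0.0006],
    [0,0,0.0006]
  ],
  "delta_rot": [
    [0,0,0],
    [0,0,0],
    [0,0,0]
  ],
  "claw": [1,1,1]
}}

```text
time_s: 28.95
ee_pos: [0.5997, -0.0052, 0.0375]
tcp_rot: [[-0.994, 0.109, -0.002], [0.109, 0.994, 0.001], [0.002, 0.001, -1.0]]
contact_force: [-5.5, 1.0, 8.2]
finger_gap: 0.0225
finger_force: 110.1
```

Emit:
{"fn": "play_rows", "kwargs": {
  "xyz": [
    [0,0,0],
    [0,0,0],
    [0,0,0],
    [0,0,0],
    [0,0,0],
    [0,0,0],
    [0,0,-0.01],
    [0,0,-0.04],
    [0,0,-0.09],
    [0,0,-0.14],
    [0,0,-0.19],
    [0,0,-0.24],
    [0,0,-0.28],
    [0,0,-0.29],
    [0,0,-0.29]
  ],
  "delta_rot": [
    [0,0,0],
    [0,0,0],
    [0,0,0],
    [0,0,0],
    [0,0,0],
    [0,0,0],
    [0,0,0],
    [0,0,0],
    [0,0,0],
    [0,0,0],
    [0,0,0],
    [0,0,0],
    [0,0,0],
    [0,0,0],
    [0,0,0]
  ],
  "claw": [-0.2,-0.6,-1,-1,-1,-1,-1,-1,-1,-1,-1,-1,-1,-1,-1]
}}

```text
time_s: 30.82
ee_pos: [0.6, -0.0055, 0.3264]
tcp_rot: [[-0.994, 0.11, 0.001], [0.11, 0.994, 0.0], [-0.001, 0.001, -1.0]]
contact_force: [1.0, 0.1, -0.3]
finger_gap: 0.0857
finger_force: 0.0
```

Emit:
{"fn": "play_rows", "kwargs": {
  "xyz": [
    [0.05,0.06,0],
    [0.1,0.12,0],
    [0.12,0.18,0],
    [0.12,0.2,0],
    [0.12,0.2,0],
    [0.12,0.2,0]
  ],
  "delta_rot": [
    [0,0,0],
    [0,0,0],
    [0,0,0],
    [0,0,0],
    [0,0,0],
    [0,0,0]
  ],
  "claw": [-1,-1,-1,-1,-1,-1]
}}

```text
time_s: 31.58
ee_pos: [0.5018, 0.2058, 0.3239]
tcp_rot: [[-0.994, 0.109, -0.003], [0.109, 0.994, -0.003], [0.003, -0.003, -1.0]]
contact_force: [0.9, -0.6, -0.5]
finger_gap: 0.0851
finger_force: 0.0
```

Run:
```python
from h import *
from station import bot
f=bot.grab_frame("wrist");pickle.dump(f,open("w_end.pkl","wb"))
cv2.imwrite("pics/end.png",cv2.resize(f["image"][:,:,::-1],(768,576),interpolation=cv2.INTER_CUBIC))
print(bot.get_obs()["time_s"])
c,a=yellow(f["image"],(200,80,400,260),8);print(a,c.round(1).tolist(),(onplane(f,c,.048,True)*1000).round(1))
```

```text
31.625
[711 696 671 661] [[371.3, 166.1], [370.3, 129.0], [290.2, 174.2], [286.8, 135.9]] [[533.6 374.8  48. ]
 [477.1 374.7  48. ]
 [534.  249.6  48. ]
 [477.7 249.6  48. ]]
```

View pics/end.png

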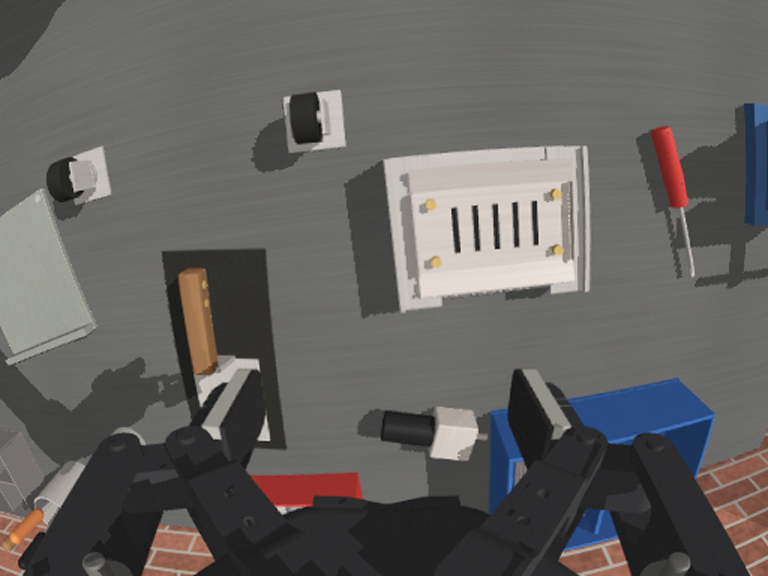

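The lifter lies on its mat, with the handle at (198,320). The tray rests square on the rack, its marks at (430,205), (556,195), (436,262) and (557,250), centred within about 2 mm. Handing in.

```bash
python3 -c "
from station import bot
print(bot.hand_in())"
```

```text
the job is handed in; nothing more can be done
None
```

The job is handed in at about 32 s: the tray measured within about 2 mm of the rack's centre and square, and the lifter is released flat on its mat, but I viewed 12 pictures, two over your limit of 10.

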